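# Hold a bulldog clip gaping over a job card

### The job

Squeeze the large bulldog clip open where it sits on the rim of the cardboard tray, lift it off, and lower it, squeezed wide open, over the middle of the top edge of the wide job card, with the card well inside the mouth and neither jaw touching it. Finish while holding it there, gaping and still, so that a sheet can be slipped in beside the card: do not let it close and do not let go. Do not knock or shift the card's stand, and leave everything else on the desk where it is.

Things in the scene. Friction and masses are not known exactly. Their poses are not given: they have to be found in the camera images.
- clip_levers (a point): Point between the two finger levers of the large steel bulldog clip, which sits jaws down on the tray's near rim: 22 mm above its pin, 13 mm below the lever tops. x = across the tray wall, the way levers and jaws spread; y = along pin and lips; z = up. Levers: 2 mm plates 32 mm wide (y), slanting out at rest: 25 mm over the outsides at the pin, 49 mm at the tops.
- clip_pin (a point): Hinge pin of the large clip, axes as clip_levers. Squeezing the levers along x opens the jaws: 6 N at first, 10 to 15 N at the stop, where the levers stand parallel, 25 to 27 mm over the outsides. Let go, it snaps shut. Jaws: 70 mm wide (y), reaching 40 mm below the pin; their backs, all below the pin, are 28 mm across at rest, 36 mm open. About 75 g.
- clip_mouth (a point): Point midway between the two jaw lips of the large clip, 39 mm below its pin, 61 mm below clip_levers; same axes. The lips rise 2 to 5 mm as they swing open. At the start they are about 16 mm below the rim, on either side of the tray's 4 mm wall. The mouth is free up to 33 mm above this point, where the spring coil sits.
- clip_jaw (a joint): Opening of the large clip, angle in rad of one jaw half from its start (the other half mirrors it): 0 = closed on the 4 mm tray wall, 0.2 = lips 19 mm apart, 0.32 = fully open, lips 27 mm apart, sprung shut.
- tray: Open cardboard tray, fixed, 160 x 300 x 75 mm high, walls 4 mm, small bottles up to 70 mm high in its far half. Origin at the centre of its underside, x from its near wall to its far wall, y along the 300 mm walls, z up. The near wall's mid plane is at x = -78 mm; its rim carries the large clip and a small clip.
- card_edge (a point): Middle of the top edge of the wide job card: a stiff upright card 200 mm wide and 3 mm thick, its top edge 150 mm above the desk. x = normal of the card, y = along its top edge, z = up. It stands in a dark weighted base 85 x 120 mm.
- card_stand: The stand with the wide job card, one loose piece of 0.9 kg. Origin at the centre of its underside, axes as card_edge.
- narrow_stand: Bystander: a taller stand, its card only 85 mm wide and 185 mm high. Loose; origin at the centre of its underside.
- small_clip: Bystander: a small bulldog clip, 36 mm wide and 47 mm high, on the same tray rim at least 110 mm from the large one. Loose; origin at its hinge pin.
- camera: Bystander: compact camera standing on the desk, 24 x 98 x 56 mm. Origin under its centre.
- tape_roll: Bystander: clear roll of tape lying flat, 60 mm across, 24 mm high. Origin under its centre.
- bottle_a: Bystander: small white bottle, 36 mm across, 85 mm high. Origin under its centre.
- bottle_b: Bystander: another small white bottle, 36 mm across, 85 mm high. Origin under its centre.
- mug: Bystander: white mug, 80 mm across, 92 mm high. Origin under its centre.
- notepad: Bystander: pad of paper, 100 x 70 x 22 mm. Origin under its centre.
Things that resemble listed ones, but are neither listed nor needed, are in the scene too. Leave any purple look-alike of the part that bears clip_levers alone.

How it is judged:
By the outcome, as a careful person would: the job done as asked, in the order asked, and still so for the second after the job is handed in, while the arm keeps its last pose, push and grip.
It also fails if it takes over 42 s, if anything falls off the work surface, if the arm or the gripper's body presses on something with over 40 N, if the wrist force passes 120 N, or if a joint passes its speed limit or range.

### The arm

A 6-joint arm with a two-finger parallel gripper is mounted at the origin on the work surface. World frame = base frame: x ahead of the robot, y to its left, z up, the work surface at z = 0. Lengths are in m, angles in rad, forces in N, time in s.
With the tool pointing down it reaches from about 0.425 to 0.95 m from the base axis. Payload 3.5 kg.
Tool frame: the origin (TCP) lies on the centre line of the jaws, within the pads' length; the fingertips stand 8 mm ahead of it and the grasp point (between the pads) lies 11 mm behind it; z points along the fingers, y is the line along which they close (so a half turn about z gives the same grasp; the last joint's range is limited). The gripper opens to 85 mm and grips with 20 to 120 N. Pads are 22 mm wide; open, the fingers measure 114 mm over their backs; the gripper's body (76 mm by 85 mm) begins 54 mm behind the grasp point. The pads swing forward as they close: fully open they stand 13 mm farther back than shut.
Start: joints at [-1.444, 0.286, 1.577, -0, 1.279, -0.15], TCP at [0.184, -0.649, 0.239] pointing down, gripper open.
Joint ranges: [-2.77, 2.77], [-0.9, 2.22], [0.21, 2.48], [-1.53, 4.67], [0.24, 2.81], [-2.84, 2.84]. Speed limits (rad/s): [2.79, 2.79, 3.14, 3.14, 3.14, 3.14].

### API

Orientations are given as a unit quaternion [x, y, z, w].
In Python, from plant import ctrl gives the robot as it stands. The module is installed in compiled form; this text tells all that it offers.
- The arm moves only by the tool send_rows, never from a script. Its argument "steps" is a list of rows, each a list of 5 numbers: the shift along the tool's x, y, z in m, then the turn about the tool's z in degrees, then the opening, from -1 (shut) to 1 (fully open). A call has 1 to 12 rows; each row is the pose to reach, as a shift and turn from the pose commanded when the call began, along the tool's axes at that moment; what a row does not reach only later rows make up. A row lasts 1/10 s, in which the tool goes at most 50 mm and 8.59 degrees, less where a joint would pass 70% of its speed; a pose out of reach is approached as far as the arm can. A call with a gripper value outside its range is refused whole. The fingers move at their own pace and stop on an object; "squeeze" is the grip in N (left out, the last holds). Time passes only in rows, so rows that repeat a pose let the fingers close. It gives the time, the measured TCP pose, the force, the opening and the grip force at its end, in the units of the state.
- ctrl.get_state(): the state, without advancing time (a new reading comes with each control period).
- ctrl.read_camera(name): name is "side" or "top" or "wrist"; returns the picture (420x560x3 uint8, red, green, blue); there is no depth.
- ctrl.calibration(name): a dict with "intrinsics" (3x3 intrinsics, pixels), "k1" (the pictures are not rectified: a ray, as slopes to the right and down, at radius r is drawn at 1 + k1 r^2 times it, then the intrinsics apply), "extrinsics" (4x4, takes a point from world to camera coordinates); the wrist camera has in their place "tool_from_camera" (4x4, takes a point from camera to tool coordinates, whose origin is the TCP and whose axes are the flange's). Camera axes: x right, y up, looking along -z (the intrinsics and any distortion apply to the point x, -y, -z); pixel columns grow to the right and rows downward; lengths in m; the calibration is good to about 2 mm. A picture is of the moment at which its call begins: read the wrist's pose just before it. calibration takes no time and is no camera call.
- ctrl.sign_off(): hands the job in; it is judged then, once.
The state is a dict: "time": time; "qpos": joint angles; "dq": joint speeds; "joint_efforts": joint torques, N m; "eef_pos": TCP position; "tcp_rot": TCP orientation; "contact_force": force on the tool from outside, world axes, zero at the start; "wrist_torque": the same for the moment, N m; "opening": opening from 0.0 (shut) to 1.0 (fully open); "finger_force": force on a finger pad.
Only numpy, scipy, OpenCV 4.12 (cv2) and the standard library are available. Lean on these libraries where they do the work, as an engineer would, in place of code of your own. Each camera call takes 0.05 s, during which the arm holds its last target. There are 200 camera calls.

## Working session

There is one attempt and no reset: what is moved stays moved. The work goes in short steps, Python scripts to look and compute and a tool call to move; the robot and the scene stay as the last step left them, time stands still between calls to the robot, and variables do not carry over. Pictures are saved under pics/ and viewed, at most 10 in all, crops included, and the job is handed in when it is done.

Besides the shell and the picture viewer there is one more tool, called after "Request:" as name([rows], argument=value, ...), one row to a line, values as JSON. send_rows: Moves the arm, as the interface text tells. Its arguments: {"type":"object","properties":{"steps":{"type":"array","items":{"type":"array","items":{"type":"number"}}},"squeeze":{"type":"number"}},"required":["steps"]}

```bash
mkdir -p pics; cat > h.py <<'E'
import numpy as np, cv2
from plant import ctrl
from scipy.spatial.transform import Rotation as R
def snap(n,f):
    s=ctrl.get_state(); im=ctrl.read_camera(n); cv2.imwrite('pics/'+f,im[:,:,::-1]); return s,im
def cam(n,s=None):
    c=ctrl.calibration(n); K=np.array(c['intrinsics'])
    if 'extrinsics' in c: T=np.linalg.inv(np.array(c['extrinsics']))
    else:
        W=np.eye(4); W[:3,:3]=R.from_quat(s['tcp_rot']).as_matrix(); W[:3,3]=s['eef_pos']; T=W@np.array(c['tool_from_camera'])
    return K,c['k1'],T
def ray(C,u,v):
    K,k1,T=C
    d=np.array([(u-K[0,2])/K[0,0],(v-K[1,2])/K[1,1]]); p=d.copy()
    for _ in range(20): p=d/(1+k1*(p@p))
    return T[:3,3],T[:3,:3]@np.array([p[0],-p[1],-1])
def onz(C,u,v,z):
    o,d=ray(C,u,v); return o+d*(z-o[2])/d[2]
def proj(C,P):
    K,k1,T=C; q=np.linalg.inv(T)@np.append(P,1); p=np.array([q[0],-q[1]])/-q[2]; p=p*(1+k1*(p@p)); return K[0,0]*p[0]+K[0,2],K[1,1]*p[1]+K[1,2]
E
python3 - <<'E'
from h import *
for n in('top','side'): snap(n,n+'0.png'); C=cam(n); print(n,C[2].round(3))
s,_=snap('wrist','wrist0.png'); print(s, ctrl.calibration('wrist'))
a=cv2.imread('pics/top0.png')
E
```

```text
top [[ 0.018  0.983 -0.182  0.303]
 [-1.     0.019  0.004  0.054]
 [ 0.007  0.182  0.983  1.42 ]
 [ 0.     0.     0.     1.   ]]
side [[-0.952  0.162 -0.258  0.236]
 [-0.304 -0.47   0.829  1.062]
 [ 0.012  0.868  0.497  0.733]
 [ 0.     0.     0.     1.   ]]
{'time': 0.1, 'qpos': array([-1.44401265e+00,  2.87113049e-01,  1.57807450e+00,  1.57591989e-05,
        1.27860265e+00, -1.49988724e-01]), 'dq': array([-0.00061135, -0.00082406, -0.00359526,  0.00134511, -0.00089771,
       -0.00026991]), 'joint_efforts': array([ 4.88093174e-04, -4.07299411e+01, -2.93697631e+01, -1.63320851e-04,
        3.42872074e-03,  6.80090992e-06]), 'eef_pos': array([ 0.18440855, -0.64870301,  0.23803773]), 'tcp_rot': array([ 9.90439617e-01,  1.37942585e-01,  2.02909008e-05, -1.09861477e-03]), 'contact_force': array([-0.6942493, -0.6470908,  0.3288221]), 'wrist_torque': array([ 0.03030393,  0.0308969 , -0.04189636]), 'finger_force': 0.0, 'opening': 1.0001158114073936} {'intrinsics': array([[294.12589087,   0.        , 277.99426942],
       [  0.        , 294.12589087, 208.55700083],
       [  0.        ,   0.        ,   1.        ]]), 'k1': -0.04074816182255566, 'tool_from_camera': array([[-2.92797177e-04,  9.52551467e-01,  3.04377426e-01,
         7.79628480e-02],
       [ 9.99999957e-01,  2.78035498e-04,  9.18400637e-05,
         6.02484951e-04],
       [ 2.85465817e-06,  3.04377439e-01, -9.52551507e-01,
        -1.34778867e-01],
       [ 0.00000000e+00,  0.00000000e+00,  0.00000000e+00,
         1.00000000e+00]])}
```

View pics/top0.png

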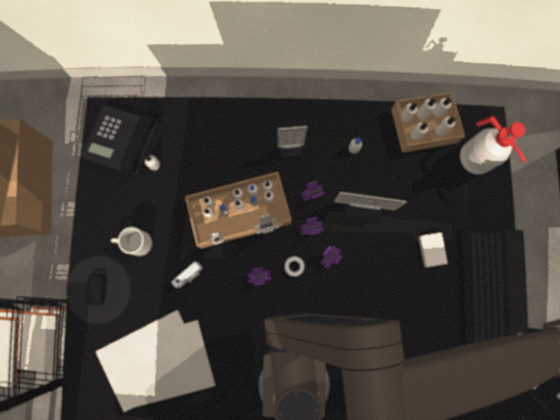

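View pics/side0.png

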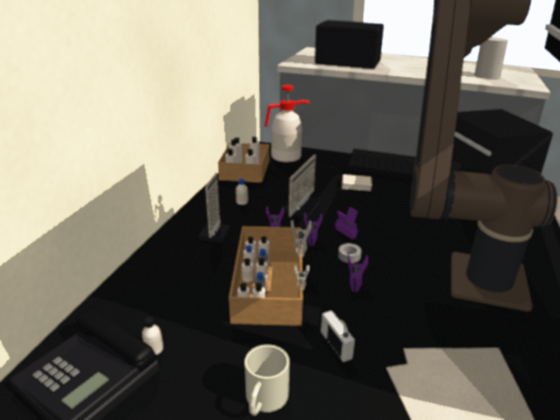

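Top view: tray at (187–292, 173–248), with the large clip on its near rim at (265,224) and the small clip at (216,239). The wide card runs (335,197)–(406,206), and the purple look-alikes are at (312,190), (312,226), (331,257) and (259,275). In the side view the large clip is at (301,240) and the card at (302,185).

```bash
python3 - <<'E'
from h import *
a=cv2.imread('pics/top0.png')[165:265,180:420]; b=cv2.imread('pics/side0.png')[145:325,190:370]
a=cv2.resize(a,None,fx=3.3,fy=3.3,interpolation=2); cv2.imwrite('pics/crop1.png',a)
C=cam('top')
for nm,u,v,z in [('clip',265,223,.12),('cardL',335,194,.15),('cardR',406,202,.15),('rimNL',200,248,.075),('rimNR',292,211,.075),('rimFL',186,195,.075),('rimFR',277,173,.075),('purp',312,226,.03),('purp2',331,257,.03),('purp3',312,190,.03)]:
    print(nm,onz(C,u,v,z).round(3))
S=cam('side')
def tri(p,q):
    o1,d1=ray(C,*p);o2,d2=ray(S,*q); A=np.c_[d1,-d2]; t=np.linalg.lstsq(A,o2-o1,rcond=None)[0]; x=o1+t[0]*d1;y=o2+t[1]*d2; return ((x+y)/2).round(3),np.linalg.norm(x-y).round(4)
print(tri((265,223),(301,235)))
E
```

```text
clip [0.49  0.097 0.12 ]
cardL [ 0.576 -0.109  0.15 ]
cardR [ 0.557 -0.322  0.15 ]
rimNL [0.415 0.296 0.075]
rimNR [0.536 0.015 0.075]
rimFL [0.58  0.348 0.075]
rimFR [0.656 0.064 0.075]
purp [ 0.496 -0.05   0.03 ]
purp2 [ 0.399 -0.111  0.03 ]
purp3 [ 0.614 -0.05   0.03 ]
(array([0.491, 0.097, 0.101]), np.float64(0.0051))
```

View pics/crop1.png

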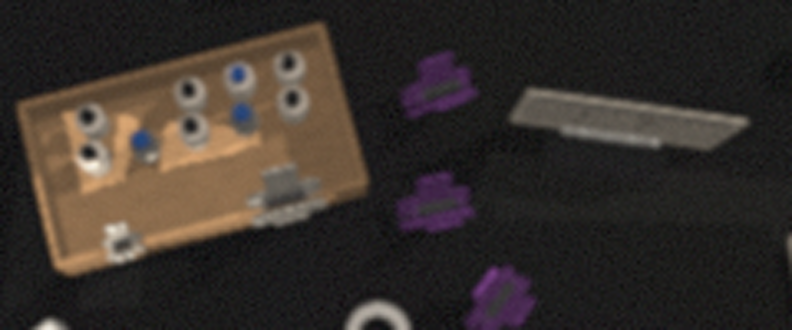

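The crop gives the near rim from (199,247) to (291,222), the clip centre at (267,222.5), and the card's top edge from (340,192) to (407,202). I'm moving towards the clip now, by way of a point above the card.

Request:
send_rows([
  [0.4, -0.25, -0.05, -45, 1],
  [0.4, -0.25, -0.05, -45, 1],
  [0.4, -0.25, -0.05, -45, 1],
  [0.4, -0.25, -0.05, -90, 1],
  [0.4, -0.25, -0.05, -90, 1],
  [0.4, -0.25, -0.05, -90, 1],
  [0.4, -0.25, -0.05, -90, 1],
  [0.4, -0.25, -0.05, -90, 1],
  [0.4, -0.25, -0.05, -90, 1],
  [0.4, -0.25, -0.05, -90, 1],
  [0.4, -0.25, -0.05, -90, 1],
  [0.4, -0.25, -0.05, -90, 1],
])

```text
time: 1.35
eef_pos: [0.5014, -0.2985, 0.2891]
tcp_rot: [0.602, 0.798, -0.0, -0.0]
contact_force: [0.7, -0.2, -0.5]
opening: 0.999
finger_force: 0.0
```

```bash
cat >> h.py <<'E'
def to(P,ydir,s):
    M=R.from_quat(s['tcp_rot']).as_matrix(); d=M.T@(np.array(P)-s['eef_pos']); l=M.T@np.append(ydir,0); t=np.degrees(np.arctan2(-l[0],l[1])); return d.round(4), ((t+90)%180-90).round(2)
E
python3 - <<'E'
from h import *
s=ctrl.get_state(); print(s['time'],s['eef_pos'],s['qpos'].round(3))
C=cam('top')
def info(n,p,q,z):
    a=onz(C,*p,z);b=onz(C,*q,z);d=(b-a)[:2];d/=np.linalg.norm(d); nrm=np.array([-d[1],d[0]]); print(n,a.round(3),b.round(3),((a+b)/2).round(4),'normal',nrm.round(3),np.degrees(np.arctan2(nrm[1],nrm[0])).round(1),np.linalg.norm(b-a).round(4)); return nrm
w=info('wall',(198.8,246.8),(291.2,221.7),.075)
k=info('card',(339.7,192.3),(407.3,201.7),.15)
print('clip',onz(C,267,222.6,.13)); print(to(np.append(onz(C,267,222.6,.13)[:2],.22),w,s))
E
```

```text
1.35 [ 0.50141721 -0.29845309  0.28907479] [-0.711  0.051  1.753 -0.     1.338 -0.989]
wall [0.419 0.3   0.075] [0.502 0.017 0.075] [0.4606 0.1585 0.075 ] normal [0.959 0.284] 16.5 0.2942
card [ 0.582 -0.123  0.15 ] [ 0.558 -0.326  0.15 ] [ 0.5697 -0.2243  0.15  ] normal [ 0.993 -0.119] -6.8 0.2042
clip [0.49013779 0.09048906 0.13      ]
(array([0.377 , 0.0962, 0.0692]), np.float64(-0.54))
```

Request:
send_rows([
  [0.377, 0.096, 0.02, 0, 1],
  [0.377, 0.096, 0.02, 0, 1],
  [0.377, 0.096, 0.02, 0, 1],
  [0.377, 0.096, 0.02, 0, 1],
  [0.377, 0.096, 0.02, 0, 1],
  [0.377, 0.096, 0.06, 0, 1],
  [0.377, 0.096, 0.06, 0, 1],
  [0.377, 0.096, 0.06, 0, 1],
  [0.377, 0.096, 0.06, 0, 1],
  [0.377, 0.096, 0.06, 0, 1],
  [0.377, 0.096, 0.06, 0, 1],
  [0.377, 0.096, 0.06, 0, 1],
])

```text
time: 2.55
eef_pos: [0.4909, 0.0879, 0.2301]
tcp_rot: [0.604, 0.797, 0.0, 0.001]
contact_force: [-1.5, 0.1, -0.5]
opening: 0.998
finger_force: 0.0
```

```bash
python3 - <<'E'
from h import *
s,im=snap('wrist','w1.png'); print(s['time'],s['eef_pos'],s['qpos'].round(3))
C=cam('wrist',s)
for p in [(.49,.09,.133),(.49,.09,.098),(.49,.09,.075)]: print(np.round(proj(C,p),1))
E
```

```text
2.55 [0.49091291 0.08788508 0.2300512 ] [-0.026 -0.102  2.011 -0.     1.231 -0.3  ]
[277.5 209.6]
[277.5 198.1]
[277.5 192. ]
```

View pics/w1.png

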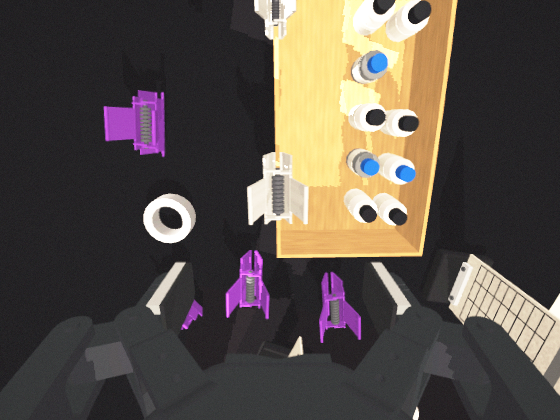

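In the wrist view the lever tops are at u≈248 and u≈308, over v≈182–223, and the coil is at (279,191). The near wall runs from (274,40) to (277,256).

```bash
python3 - <<'E'
from h import *
s=ctrl.get_state(); C=cam('wrist',s)
L=onz(C,248.5,203,.133);Rr=onz(C,308.5,202.5,.133); m=(L+Rr)/2; print(L.round(4),Rr.round(4),m.round(4),np.linalg.norm(L-Rr))
print('pin',onz(C,279,191,.105).round(4))
a=onz(C,274,40,.075);b=onz(C,276.8,256,.075); d=(a-b)[:2]; d/=np.linalg.norm(d); n=np.array([d[1],-d[0]]); print('wall n',n,np.degrees(np.arctan2(n[1],n[0])),'lever dir',(Rr-L).round(4))
print('mid plane offset of clip from wall outer', (m-b)[:2]@n, 'pin',(onz(C,279,191,.105)-b)[:2]@n)
print(to(np.append(m[:2],.109),n,s))
E
```

```text
[0.4654 0.0892 0.133 ] [0.5128 0.1029 0.133 ] [0.4891 0.096  0.133 ] 0.04935344612202954
pin [0.4889 0.0989 0.105 ]
wall n [0.95990759 0.28031666] 16.279104694191805 lever dir [0.0474 0.0137 0.    ]
mid plane offset of clip from wall outer 0.0024556726303367566 pin 0.0030282538920779725
(array([0.0083, 0.0004, 0.121 ]), np.float64(-0.59))
```

Request:
send_rows([
  [0.009, 0, 0.0, -0.6, 1],
  [0.009, 0, 0.04, -0.6, 1],
  [0.009, 0, 0.08, -0.6, 1],
  [0.009, 0, 0.1, -0.6, 1],
  [0.009, 0, 0.12, -0.6, 1],
  [0.009, 0, 0.12, -0.6, 1],
  [0.009, 0, 0.12, -0.6, 1],
], squeeze=40)

```text
time: 3.3
eef_pos: [0.488, 0.098, 0.1097]
tcp_rot: [0.599, 0.801, 0.0, -0.0]
contact_force: [0.9, -0.2, 0.0]
opening: 0.998
finger_force: 0.0
```

Request:
send_rows([
  [0, 0, 0, 0, 0.4],
  [0, 0, 0, 0, 0.3],
  [0, 0, 0, 0, 0.1],
  [0, 0, 0, 0, -0.1],
  [0, 0, 0, 0, -0.3],
  [0, 0, 0, 0, -0.5],
  [0, 0, 0, 0, -0.7],
  [0, 0, 0, 0, -1],
  [0, 0, 0, 0, -1],
  [0, 0, 0, 0, -1],
  [0, 0, 0, 0, -1],
  [0, 0, 0, 0, -1],
], squeeze=40)

```text
time: 4.5
eef_pos: [0.4878, 0.098, 0.1093]
tcp_rot: [0.599, 0.801, 0.0, -0.0]
contact_force: [0.1, -0.4, -0.6]
opening: 0.274
finger_force: 42.7
```

```bash
python3 - <<'E'
from h import *
s,im=snap('wrist','w2.png'); print(s['time'],s['eef_pos'],s['opening'],s['finger_force'],s['contact_force'])
E
```

```text
4.5 [0.48781589 0.09803558 0.10933762] 0.2736313587160249 42.69947865977883 [ 0.10171868 -0.3608616  -0.60012773]
```

View pics/w2.png

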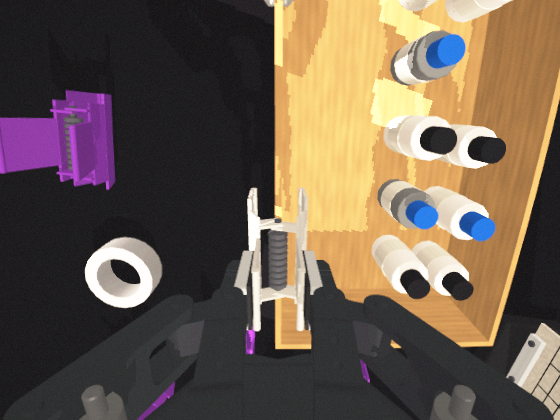

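The clip is squeezed to its stop: the levers are parallel and the jaws stand clear on both sides of the wall at (278,260). I'm lifting it straight up.

Request:
send_rows([
  [0, 0, -0.01, 0, -1],
  [0, 0, -0.025, 0, -1],
  [0, 0, -0.04, 0, -1],
  [0, 0, -0.06, 0, -1],
  [0, 0, -0.085, 0, -1],
  [0, 0, -0.11, 0, -1],
  [0, 0, -0.135, 0, -1],
  [0, 0, -0.155, 0, -1],
  [0, 0, -0.16, 0, -1],
  [0, 0, -0.16, 0, -1],
])

```text
time: 5.55
eef_pos: [0.4882, 0.0981, 0.2705]
tcp_rot: [0.599, 0.801, 0.001, 0.001]
contact_force: [0.1, 0.2, -0.6]
opening: 0.273
finger_force: 42.7
```

Request:
send_rows([
  [-0.02, 0, 0, 2, -1],
  [-0.05, 0, 0, 5, -1],
  [-0.085, -0.005, 0, 8, -1],
  [-0.12, -0.005, 0, 11, -1],
  [-0.155, -0.005, 0, 14, -1],
  [-0.19, -0.01, 0, 17, -1],
  [-0.225, -0.01, 0, 20, -1],
  [-0.26, -0.01, 0, 23, -1],
  [-0.29, -0.012, 0, 23, -1],
  [-0.315, -0.012, 0, 23, -1],
  [-0.332, -0.012, 0, 23, -1],
  [-0.332, -0.012, 0, 23, -1],
])

```text
time: 6.75
eef_pos: [0.57, -0.2251, 0.2675]
tcp_rot: [0.747, 0.665, -0.0, -0.001]
contact_force: [0.9, 0.8, -1.8]
opening: 0.271
finger_force: 42.7
```

```bash
python3 - <<'E'
from h import *
s,im=snap('wrist','w3.png'); print(s['time'],s['eef_pos'],s['opening'],s['finger_force'],s['contact_force'],s['qpos'].round(2))
C=cam('wrist',s)
for p in [(.582,-.123,.15),(.558,-.326,.15),(.57,-.224,.15)]: print(np.round(proj(C,p),1))
E
```

```text
6.75 [ 0.57002884 -0.22513046  0.26754172] 0.2713234539042937 42.6788398437202 [ 0.86928804  0.76265007 -1.77988695] [-0.54  0.13  1.71 -0.    1.31 -0.43]
[278.1  82. ]
[277.8 301.8]
[277.9 204. ]
```

View pics/w3.png

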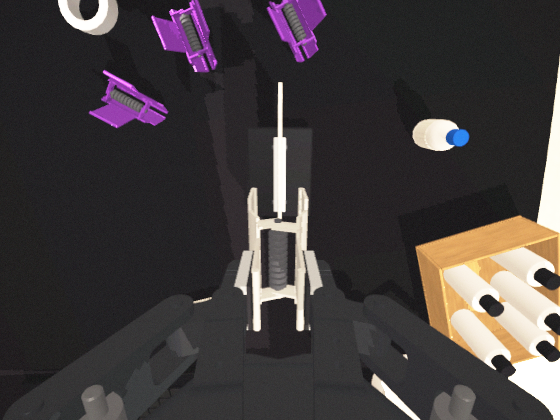

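The card's top edge shows as a thin line from (280.5,82) down to the clip. The bright strip at (280,137–212) is its holder on the base. The clip is centred at u≈278.

```bash
python3 - <<'E'
from h import *
s=ctrl.get_state(); C=cam('wrist',s); g=cv2.imread('pics/w3.png',0).astype(float)
def cen(v):
    r=g[v,268:293]-g[v,268:293].min(); r[r<0.4*r.max()]=0; return 268+(r*np.arange(25)).sum()/r.sum()
P=[];
for v in range(86,130,3):
    P.append(onz(C,cen(v),v,.15)[:2])
P=np.array(P); d=P[0]-P[-1]; d/=np.linalg.norm(d); col=g[60:110,280]; v0=60+np.argmax(np.diff(col)); e=onz(C,cen(86),v0+.5,.15); print('end',v0,e)
vx,vy,x0,y0=cv2.fitLine(P.astype(np.float32),cv2.DIST_L2,0,.01,.01).ravel(); d=np.array([vx,vy]); d*=np.sign(d[1]); n=np.array([d[1],-d[0]]); print('n',np.degrees(np.arctan2(n[1],n[0])))
m=e[:2]-.1*d; print('mid',m,to([*m,.182],n,s)); print([round(cen(v),2) for v in range(86,130,6)])
c0=np.array([x0,y0]); print('lateral at tcp',(c0-s['eef_pos'][:2])@n)
E
```

```text
end 81 [ 0.58331899 -0.12138831  0.15      ]
n -6.6807833
mid [ 0.57168523 -0.22070928] (array([0.0031, 0.0016, 0.0859]), np.float64(0.08))
[np.float64(279.91), np.float64(279.91), np.float64(279.94), np.float64(279.86), np.float64(279.84), np.float64(279.84), np.float64(279.84), np.float64(279.84)]
lateral at tcp 0.001391594637276614
```

Request:
send_rows([
  [0.002, 0.0015, 0, 0, -1],
  [0.002, 0.0015, 0.015, 0, -1],
  [0.002, 0.0015, 0.03, 0, -1],
  [0.002, 0.0015, 0.04, 0, -1],
  [0.002, 0.0015, 0.05, 0, -1],
  [0.002, 0.0015, 0.06, 0, -1],
  [0.002, 0.0015, 0.07, 0, -1],
  [0.002, 0.0015, 0.08, 0, -1],
  [0.002, 0.0015, 0.086, 0, -1],
  [0.002, 0.0015, 0.089, 0, -1],
  [0.002, 0.0015, 0.089, 0, -1],
  [0.002, 0.0015, 0.089, 0, -1],
])

```text
time: 8.0
eef_pos: [0.5724, -0.2221, 0.1808]
tcp_rot: [0.746, 0.666, 0.0, 0.0]
contact_force: [-0.1, -1.0, -0.5]
opening: 0.273
finger_force: 42.7
```

```bash
python3 - <<'E'
from h import *
s,im=snap('wrist','w4.png'); print(s['time'],s['eef_pos'],s['opening'],s['finger_force'],s['contact_force'],abs(s['dq']).max())
_,b=snap('side','s4.png'); t=ctrl.read_camera('side')
a=im[140:400,180:380]; c=b[140:260,230:370]
a=cv2.resize(a,(400,520)); c=cv2.resize(c,(400,343),interpolation=2); c=np.vstack([c,np.zeros((177,400,3),np.uint8)])
cv2.imwrite('pics/m4.png',np.hstack([a,c])[:,:,::-1])
C=cam('side'); print(proj(C,(.5717,-.2207,.15)))
E
```

```text
8.0 [ 0.57235347 -0.22212644  0.18081055] 0.2725703166577835 42.677366863936186 [-0.09821342 -1.00788916 -0.49268746] 0.00540643780312665
(np.float64(303.3641146800199), np.float64(165.2665404857769))
```

View pics/m4.png

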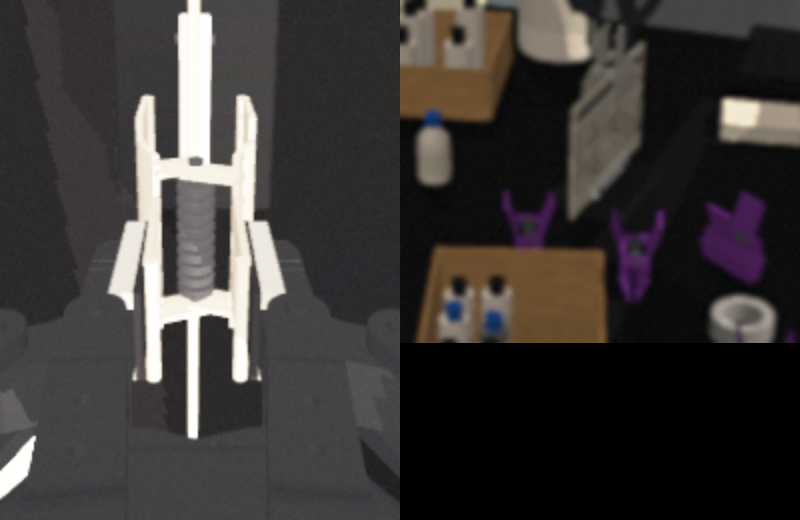

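The card's edge runs between the jaws at crop u≈193, midway between the levers at 147 and 243. There is no contact force. I'm going 4 mm deeper and letting it settle.

Request:
send_rows([
  [0, -0.0005, 0.002, 0, -1],
  [0, -0.0005, 0.004, 0, -1],
  [0, -0.0005, 0.004, 0, -1],
  [0, -0.0005, 0.004, 0, -1],
  [0, -0.0005, 0.004, 0, -1],
  [0, -0.0005, 0.004, 0, -1],
  [0, -0.0005, 0.004, 0, -1],
  [0, -0.0005, 0.004, 0, -1],
])

```text
time: 8.95
eef_pos: [0.5719, -0.2221, 0.1784]
tcp_rot: [0.746, 0.666, 0.0, 0.001]
contact_force: [-1.7, 0.3, 5.9]
opening: 0.274
finger_force: 43.5
```

```bash
python3 - <<'E'
from h import *
s,b=snap('side','s5.png'); print(s['time'],s['eef_pos'],s['opening'],s['finger_force'],s['contact_force'],abs(s['dq']).max())
w=ctrl.read_camera('wrist'); a=cv2.resize(w[140:400,180:380],(400,520))
c=cv2.resize(b[130:220,270:340],(400,514),interpolation=2); c=np.vstack([c,np.zeros((6,400,3),np.uint8)])
c=np.clip(c.astype(int)*2,0,255).astype(np.uint8)
cv2.imwrite('pics/m5.png',np.hstack([a,c])[:,:,::-1])
E
```

```text
8.95 [ 0.5719358  -0.22210013  0.17837135] 0.2742911117337243 43.527574986219406 [-1.65496568  0.32008737  5.93508787] 0.001325080750004608
```

View pics/m5.png

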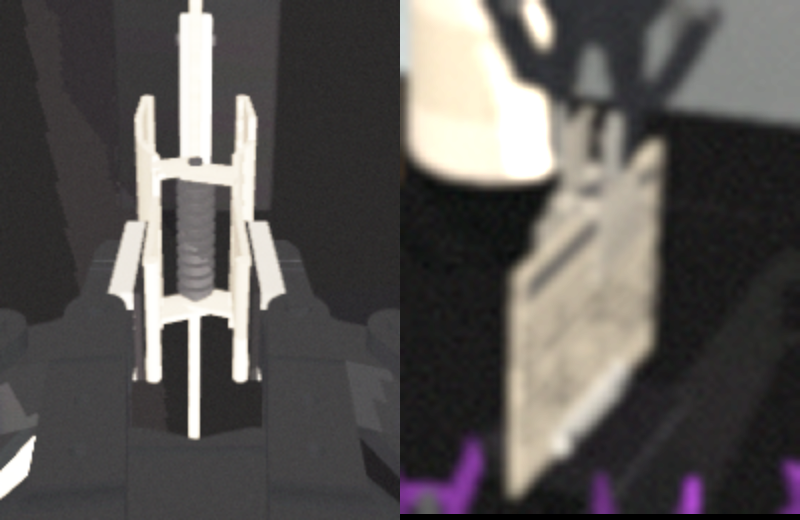

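The upward force has risen to 5.9 N, so the coil is probably touching the card's top edge. I'm backing up 7 mm and checking again.

Request:
send_rows([
  [0, 0, -0.003, 0, -1],
  [0, 0, -0.007, 0, -1],
  [0, 0, -0.007, 0, -1],
  [0, 0, -0.007, 0, -1],
  [0, 0, -0.007, 0, -1],
  [0, 0, -0.007, 0, -1],
])

```text
time: 9.65
eef_pos: [0.5714, -0.2218, 0.1829]
tcp_rot: [0.746, 0.666, -0.0, -0.0]
contact_force: [-0.6, -0.5, -0.2]
opening: 0.274
finger_force: 42.7
```

```bash
python3 - <<'E'
from h import *
s,b=snap('side','s6.png'); print(s['time'],s['eef_pos'],s['opening'],s['finger_force'],s['contact_force'],abs(s['dq']).max())
w=ctrl.read_camera('wrist'); cv2.imwrite('pics/w6.png',w[:,:,::-1])
C=cam('side'); W=cam('wrist',s); M=R.from_quat(s['tcp_rot']).as_matrix(); t=s['eef_pos']
c=cv2.resize(b[130:220,270:340],None,fx=6.5,fy=6.5,interpolation=2)
c=np.clip(c.astype(int)*2,0,255).astype(np.uint8)[:,:,::-1].copy()
for dz,col in [(.024,(0,255,0)),(-.011,(255,0,0)),(-.047,(0,0,255)),(-.059,(0,255,255))]:
  for sx in(-1,1):
    for sy in(-1,1):
      P=t+M@np.array([sx*(.016 if dz>0 else .035),sy*(.0135 if dz>-.012 else .014),-dz]); u,v=proj(C,P)
      cv2.circle(c,(int((u-270)*6.5),int((v-130)*6.5)),3,col,-1)
for P in [(.5833,-.1214,.15),(.5600,-.320,.15)]:
  u,v=proj(C,P); cv2.circle(c,(int((u-270)*6.5),int((v-130)*6.5)),4,(255,0,255),-1); print(proj(W,P))
cv2.imwrite('pics/m6.png',c)
for dz in(-.017,-.028): print('coil bottom',[np.round(proj(W,t+M@np.array([x,0,-dz])),1) for x in(-.03,.03)])
E
```

```text
9.65 [ 0.57141865 -0.22178092  0.18292273] 0.27431643520471566 42.689870819449425 [-0.6405509  -0.52215467 -0.16617961] 0.001567559901211287
(np.float64(278.29268552770213), np.float64(68.0264746471062))
(np.float64(277.5746671046662), np.float64(367.68391678728665))
coil bottom [array([277.7, 301.3]), array([277.6, 206.6])]
coil bottom [array([277.7, 290.9]), array([277.6, 200.9])]
```

View pics/m6.png

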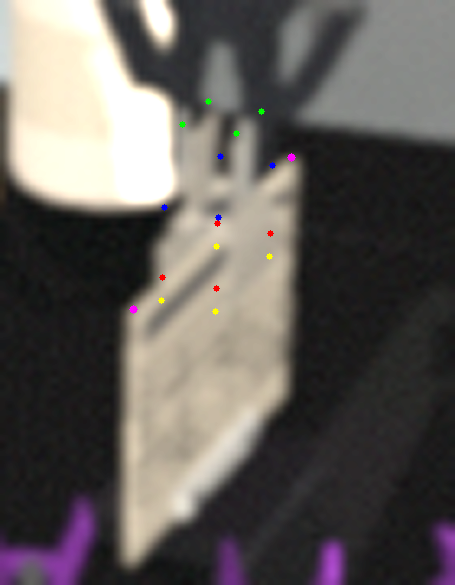

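```bash
python3 - <<'E'
from h import *
s=ctrl.get_state(); W=cam('wrist',s)
a=cv2.imread('pics/w3.png',0).astype(np.float32);b=cv2.imread('pics/w4.png',0).astype(np.float32);c=cv2.imread('pics/w6.png',0).astype(np.float32)
def tm(p,q,x0,y0,x1,y1):
    r=cv2.matchTemplate(q[y0-8:y1+8,x0-8:x1+8],p[y0:y1,x0:x1],cv2.TM_CCOEFF_NORMED); _,m,_,l=cv2.minMaxLoc(r); return l[0]-8,l[1]-8,round(m,3)
for n,x0,y0,x1,y1 in [('left jaw tip',242,180,262,235),('right jaw tip',296,180,316,235),('left bottom',245,300,265,340),('right bottom',295,300,315,340)]: print(n,'w3-w4',tm(a,b,x0,y0,x1,y1),'w4-w6',tm(b,c,x0,y0,x1,y1))
print('near end rows', [60+int(np.argmax(np.diff(g[40:110,276:282].mean(1))))-20 for g in (b,c)])
cv2.imwrite('pics/m7.png',cv2.resize(c[40:380,205:355].astype(np.uint8),None,fx=1.76,fy=1.76,interpolation=2))
E
```

```text
left jaw tip w3-w4 (0, 0, 0.996) w4-w6 (0, 0, 0.999)
right jaw tip w3-w4 (0, 0, 0.994) w4-w6 (0, 0, 0.999)
left bottom w3-w4 (0, 0, 0.994) w4-w6 (0, 0, 0.999)
right bottom w3-w4 (0, 0, 0.996) w4-w6 (0, 0, 0.999)
near end rows [69, 70]
```

View pics/m7.png

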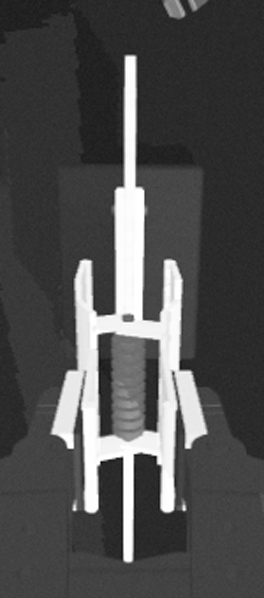

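The clip hasn't moved in the grip, and the card's near end is still at the row where it was predicted. The force is back to about zero with the edge centred in the open mouth, so I'm handing the job in.

```bash
python3 -c "
from plant import ctrl
print(ctrl.sign_off())"
```

```text
the job is handed in; nothing more can be done
None
```

I handed the job in with the large clip held wide open and still over the middle of the wide card's top edge; by my estimate the edge is 12–17 mm inside the mouth, midway between the jaws, and no contact force shows now, but on the way down something (cause not established) pushed back at about 6 N, so I backed off about 4.5 mm; the card's visible end and the clip in the grip had not shifted afterwards.

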